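# Lid the washed seed jars and scrap the split lid

### The arm

A 6-joint arm with a two-finger parallel gripper is mounted at the origin on the work surface. World frame = base frame: x ahead of the robot, y to its left, z up, the work surface at z = 0. Lengths are in m, angles in rad, forces in N, time in s.
With the tool pointing down it reaches from about 0.35 to 0.975 m from the base axis. Payload 4.9 kg.
Tool frame: the origin (TCP) lies at the very end of the fingers, on their centre line; the grasp point (between the pads) lies 19 mm behind it; z points along the fingers, x is the direction in which the jaws open and shut, and the axes are right-handed (so a half turn about z gives the same grasp; the last joint's range is limited). The gripper opens to 85 mm and grips with 20 to 120 N. Pads are 22 mm wide; open, the fingers measure 114 mm over their backs; the gripper's body (76 mm by 85 mm) begins 54 mm behind the grasp point. The pads swing forward as they close: fully open they stand 13 mm farther back than shut.
Start: joints at [-1.452, 0.053, 1.613, -0, 1.476, -0.119], TCP at [0.147, -0.607, 0.231] pointing down, gripper open.
Joint ranges: [-3.01, 3.01], [-1.01, 2.22], [0.06, 2.58], [-1.02, 4.17], [0.09, 2.62], [-3.14, 3.14]. Speed limits (rad/s): [2.57, 2.57, 3.14, 3.14, 3.14, 3.14].

### API

Orientations are given as a unit quaternion [w, x, y, z].
In Python, from plant import manip, imaging gives the robot as it stands.
- The arm moves only by the shell command python3 -m pendant 'ROWS'. ROWS is JSON, a list that holds one entry, the list of rows, each a list of 7 numbers: the turn, a rotation vector about the world's x, y, z in units of pi rad (1.0 is pi rad), then the shift along the world's x, y, z in units of 250 mm (1.0 is 250 mm), then the opening, from 0 (shut) to 1 (fully open). In form: [[[ax, ay, az, tx, ty, tz, claw], ...]]. A call has 1 to 20 rows; each row shifts and turns the commanded pose from where the row before left it; what a row does not reach is not made up. A row lasts 1/8 s, in which the tool goes at most 62.5 mm and 10.7 degrees, less where a joint would pass 70% of its speed; a pose out of reach is approached as far as the arm can. A call with a number of a shift or a turn outside -1 to 1 is refused whole. A call with a gripper value outside its range is refused whole. The fingers move at their own pace and stop on an object; the grip force is fixed at half the most. Time passes only in rows, so rows that do not move let the fingers close. It gives the time, the measured TCP pose, the force and the opening at its end, in the units of the state.
- manip.state(): the state, without advancing time (a new reading comes with each control period).
- imaging.grab_frame(name): name is "scene" or "top" or "wrist"; returns a dict with "frame" (400x640x3 uint8, blue, green, red), "mtx" (3x3 intrinsics, pixels), "k1" (the pictures are not rectified: a ray, as slopes to the right and down, at radius r is drawn at 1 + k1 r^2 times it, then the intrinsics apply), "world_to_cam" (4x4, takes a point from world to camera coordinates). Camera axes: x right, y down, z forward; pixel columns grow to the right and rows downward; lengths in m; the calibration is good to about 2 mm. A picture is of the moment at which its call begins. There is no depth.
- manip.job_done(): hands the job in, once; it reports no verdict.
The state is a dict: "time": time; "joint_pos": joint angles; "joint_vel": joint speeds; "joint_efforts": joint torques, N m; "tool_pos": TCP position; "tool_rot": TCP orientation; "contact_force": force on the tool from outside, world axes, zero at the start; "ft_torque": the same for the moment, N m; "gripper_width": opening from 0.0 (shut) to 1.0 (fully open).
Only numpy, scipy, OpenCV 4.12 (cv2) and the standard library are available. Lean on these libraries where they do the work, as an engineer would, in place of code of your own. Each camera call takes 0.05 s, during which the arm holds its last target. There are 200 camera calls.

### The job

The washed seed jars have dried: take the pile of wooden lids apart and close each jar with its own lid, pressed fully home, leaving the jars standing where they are. One lid in the pile is split, with a piece missing: push it in through the sprung flap of the scrap bin and let it fall inside.

Things in the scene. Friction and masses are not known exactly. Their poses are not given: they have to be found in the camera images.
- lid_small_center (a point): Small lid, top of the pile: a round wooden disc 40 mm across and 12 mm thick, with a white seal plug 25.6 mm across and 8 mm deep under it (20 mm high in all, the plug's lower edge tapered by 3 mm). The point is on its axis, 10 mm above the plug's underside and 10 mm below the disc's flat top, so the wood reaches from 2 mm below the point to 10 mm above it; z is the lid's axis, up. It fits the small jar. 20 g.
- lid_split_center (a point): Split lid, second in the pile: the same make, 49 mm across, plug 34 mm, but broken along a straight line, so that it is D-shaped: all that lay more than 10 mm from the axis towards its own +x is missing. The point is on the axis of the once whole disc, heights as for the small lid (20 mm in all); it can be gripped across its y axis, where it is 49 mm wide. It belongs in the scrap bin. 24 g.
- lid_medium_center (a point): Medium lid, third in the pile: like the small lid, 58 mm across, plug 42.6 mm, 20 mm high in all, point at the same height in it. It fits the medium jar. 38 g.
- lid_large_center (a point): Large lid, lowest in the pile: like the small lid, 67 mm across, plug 51.6 mm, 20 mm high in all, point at the same height in it. It fits the large jar. The pile stands on a round grey drip stand, 100 mm across and 12 mm high; each lid's plug rests on the flat top of the next larger lid. 48 g.
- jar_small_mouth (a point): Small open jar of amber glass, loose, standing upright on the bench: a straight cylinder 36 mm across, 70 mm high, mouth 30 mm across, 90 g. The point is the centre of the mouth, level with the rim; z is up along the jar's axis. When its lid is home, the wooden disc lies on the rim and the lid's point is 2 mm above this one.
- jar_medium_mouth (a point): Medium open jar, as the small one: 54 mm across, 85 mm high, mouth 47 mm across, 190 g. The point is the centre of the mouth, level with the rim.
- jar_large_mouth (a point): Large open jar, as the small one: 63 mm across, 95 mm high, mouth 56 mm across, 270 g. The point is the centre of the mouth, level with the rim.
- scrap_bin: Steel scrap bin with a black top frame, fixed on the bench, 170 mm (its x) by 200 mm (its y) and 190 mm high. The origin is the centre of its underside on the bench; the body's z is up and its front looks along its own -x. Its top is closed by a steel flap over an opening of 125 mm (x) by 160 mm (y), centred on the top; the flap hinges along the opening's +x edge, its free edge is at the -x edge, and it swings down into the empty bin.
- flap (a joint): Angle of the scrap bin's flap: 0 shut (level with the bin's top), growing as it is pushed down and in, at most 1.35 rad. A light spring (about 0.1 N m at the start, 0.2 N m wide open; a few newtons at the hand) shuts it again by itself; the weight of a lid alone does not open it. A lid let go with the flap pushed down 0.9 rad or more slides off into the bin.
Not all that is in view belongs to the job. What is shaped like the part that bears jar_small_mouth but blue or yellow is not meant.

How it is judged:
By the outcome, as a careful person would: the job done as asked, in the order asked, and still so for the second after the job is handed in, with the robot touching nothing.
It also fails if it takes over 120 s, if anything falls off the work surface, if the arm or the gripper's body presses on something with over 40 N, if the wrist force passes 120 N, or if a joint passes its speed limit or range.

## Working session

There is one attempt and no reset: what is moved stays moved. The work goes in short steps, Python scripts to look and compute and a shell command to move; the robot and the scene stay as the last step left them, time stands still between calls to the robot, and variables do not carry over. Pictures are saved under pics/ and viewed, about 12 in all and at most 16, crops included, and the job is handed in when it is done.

```bash
mkdir -p pics; ls; python3 - <<'E'
from plant import manip, imaging
import cv2
for n in("scene","top"):
    d=imaging.grab_frame(n); cv2.imwrite(f"pics/{n}0.png",d["frame"]); print(n,d["mtx"].tolist(),d["k1"],d["world_to_cam"].round(4).tolist())
print(manip.state())
E
```

```text
pics
scene [[456.96310222980514, 0.0, 324.13636389822415], [0.0, 456.96310222980514, 203.1045971904989], [0.0, 0.0, 1.0]] 0.02339753401963242 [[0.4535, 0.891, -0.0196, -0.2888], [0.564, -0.304, -0.7678, -0.2231], [-0.6901, 0.3372, -0.6404, 1.757], [0.0, 0.0, 0.0, 1.0]]
top [[381.8982326552518, 0.0, 320.3126880674019], [0.0, 381.8982326552518, 194.25215488784167], [0.0, 0.0, 1.0]] -0.08079483615457404 [[-0.029, -0.9995, 0.0086, 0.0621], [-0.9992, 0.0288, -0.0272, 0.5422], [0.0269, -0.0094, -0.9996, 1.2617], [0.0, 0.0, 0.0, 1.0]]
{'time': 0.1, 'joint_pos': array([-1.45201935e+00,  5.32965214e-02,  1.61414261e+00,  5.40736734e-05,
        1.47600861e+00, -1.18984366e-01]), 'joint_vel': array([ 0.00151997, -0.00080915, -0.00290547, -0.00107073,  0.00075814,
       -0.00059865]), 'joint_efforts': array([ 7.96509339e-04, -3.94902527e+01, -3.71361673e+01, -1.06565162e-04,
        3.89734312e-03, -6.40576147e-06]), 'tool_pos': array([ 0.14716275, -0.60685332,  0.23019085]), 'tool_rot': array([-6.74969212e-04,  7.85977562e-01, -6.18254325e-01, -6.36772346e-04]), 'contact_force': array([-0.59363953, -0.73396897,  0.12986917]), 'ft_torque': array([-0.05372018, -0.0082773 , -0.02883189]), 'gripper_width': 0.991923766135021}
```

View pics/scene0.png

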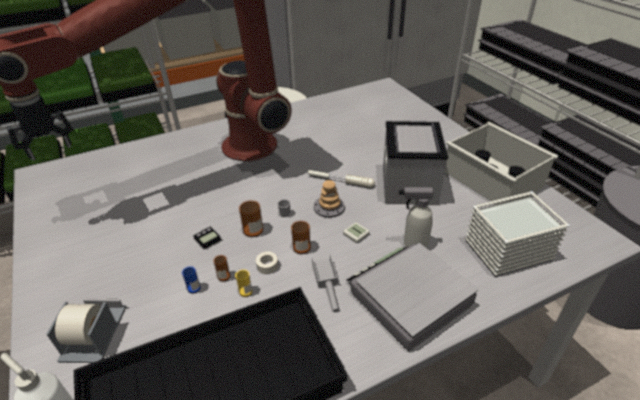

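View pics/top0.png

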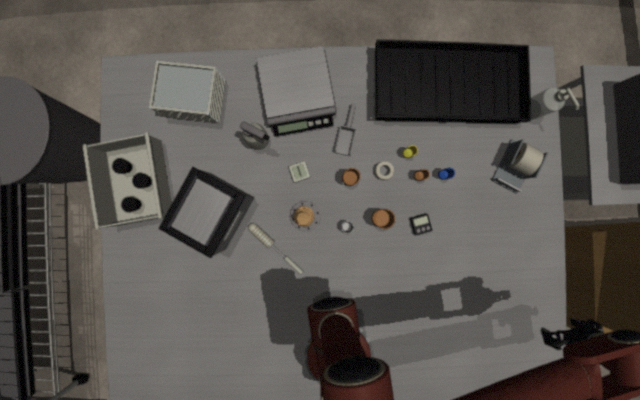

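```bash
cat > h.py <<'E'
import numpy as np, cv2
from plant import manip, imaging
from scipy.spatial.transform import Rotation as R
def grab(n,f=None):
    d=imaging.grab_frame(n)
    if f: cv2.imwrite(f"pics/{f}.png",d["frame"])
    return d
def plane(d,uv,z):
    p=cv2.undistortPoints(np.float64(uv).reshape(-1,1,2),d["mtx"],np.array([d["k1"],0,0,0.]))[:,0]
    W=d["world_to_cam"];r=np.c_[p,np.ones(len(p))]@W[:3,:3];c=-W[:3,:3].T@W[:3,3]
    return c+r*((z-c[2])/r[:,2])[:,None]
def proj(d,X):
    W=d["world_to_cam"];rv=cv2.Rodrigues(W[:3,:3])[0]
    return cv2.projectPoints(np.float64(X).reshape(-1,1,3),rv,W[:3,3],d["mtx"],np.array([d["k1"],0,0,0.]))[0][:,0]
def st():
    s=manip.state();q=s["tool_rot"];M=R.from_quat(np.r_[q[1:],q[0]]).as_matrix()
    print("t",round(s["time"],2),"tcp",s["tool_pos"].round(4),"yaw",np.degrees(np.arctan2(M[1,0],M[0,0])).round(2),"z",M[:,2].round(3),"F",s["contact_force"].round(1),"w",round(s["gripper_width"],3));return s,M
E
python3 - <<'E'
from h import *
d=grab("top");f=d["frame"]
for n,uv,z in(("small",(421,175),.07),("med",(350,177),.085),("large",(382,217),.095),("pile",(305,215),.092),("cup",(345,226),.03),("bin corners",(200,168),.19),("",(253,199),.19),("",(212,256),.19),("",(160,225),.19)): print(n,plane(d,uv,z).round(3))
cv2.imwrite("pics/c1.png",cv2.resize(f[130:270,150:470],None,fx=2.5,fy=2.5,interpolation=cv2.INTER_CUBIC))
E
```

```text
small [[ 0.594 -0.276  0.07 ]]
med [[ 0.593 -0.047  0.085]]
large [[ 0.465 -0.142  0.095]]
pile [[0.479 0.096 0.092]]
cup [[ 0.437 -0.031  0.03 ]]
bin corners [[0.624 0.391 0.19 ]]
 [[0.531 0.24  0.19 ]]
 [[0.372 0.362 0.19 ]]
 [[0.464 0.511 0.19 ]]
```

View pics/c1.png

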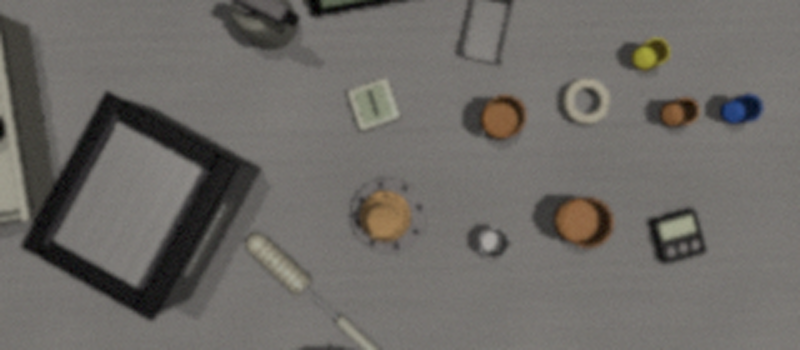

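```bash
python3 -m pendant '[[[0,0,0,0.12,0.19,0.05,1],[0,0,0,0.12,0.19,0.05,1],[0,0,0,0.12,0.19,0.05,1],[0,0,0,0.12,0.19,0.05,1],[0,0,0,0.12,0.19,0.05,1],[0,0,0,0.12,0.19,0.05,1],[0,0,0,0.12,0.19,0.05,1],[0,0,0,0.12,0.19,0.05,1],[0,0,0,0.12,0.19,0.05,1],[0,0,0,0.12,0.19,0.05,1],[0,0,0,0,0,0,1],[0,0,0,0,0,0,1]]]'
python3 - <<'E'
from h import *
st();d=grab("wrist","w1");print(d["mtx"][0,0],d["k1"],(-d["world_to_cam"][:3,:3].T@d["world_to_cam"][:3,3]).round(3))
E
```

```text
time: 1.65
tool_pos: [0.447, -0.1324, 0.3557]
tool_rot: [0.0, 0.786, -0.618, -0.0]
contact_force: [1.2, -0.8, -0.4]
gripper_width: 1.0
t 1.65 tcp [ 0.447  -0.1324  0.3557] yaw -76.35 z [-0.001 -0.    -1.   ] F [ 1.2 -0.8 -0.4] w 1.0
288.5693207403437 0.006488477464992171 [ 0.52  -0.114  0.498]
```

View pics/w1.png

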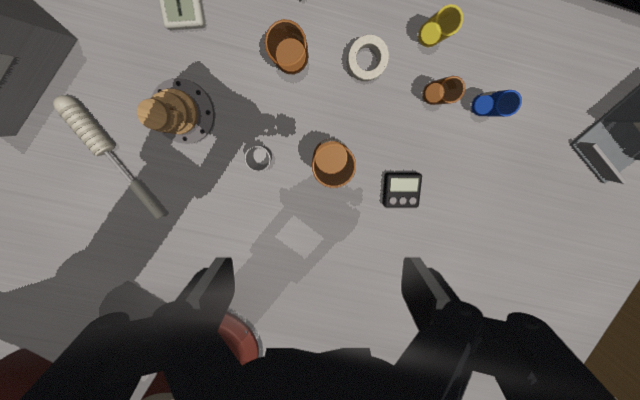

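```bash
python3 - <<'E'
from h import *
d=grab("wrist");
def circ(c,r,z,n=60):
    a=np.linspace(0,2*np.pi,n);return np.c_[c[0]+r*np.cos(a),c[1]+r*np.sin(a),0*a+z]
c=-d["world_to_cam"][:3,:3].T@d["world_to_cam"][:3,3]
print("nadir",proj(d,[c[0],c[1],0]),"axis",d["world_to_cam"][2,:3])
f=cv2.resize(d["frame"][0:220,100:500],None,fx=2,fy=2,interpolation=cv2.INTER_CUBIC)
hsv=cv2.cvtColor(d["frame"],cv2.COLOR_BGR2HSV);print(hsv[160,331],hsv[182,335],hsv[115,150],hsv[92,433],hsv[88,458])
for n,cc,r,h in(("s",(.594,-.276),.018,.07),("m",(.593,-.047),.027,.085),("l",(.465,-.142),.0315,.095)):
    for z,col in((h,(0,255,0)),(0,(255,0,0))):
        cv2.polylines(f,[np.int32((proj(d,circ(cc,r,z))-[100,0])*2)],1,col,1)
cv2.imwrite("pics/w2.png",f);cv2.imwrite("pics/w2raw.png",d["frame"])
E
```

```text
nadir [[317.49938953 113.49666317]] axis [-0.29346937 -0.07047207 -0.95336741]
[ 15 131 167] [ 14 137  69] [ 17 110 109] [ 14 147 146] [ 14 121  63]
```

View pics/w2.png

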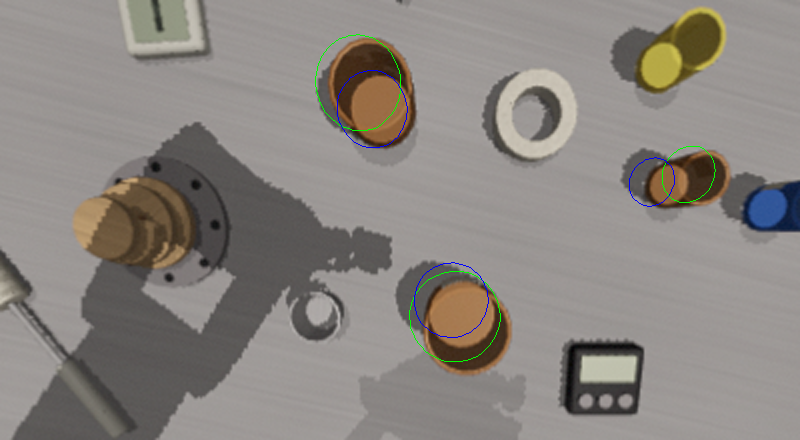

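```bash
cat >> h.py <<'E'
def rim(d,uv,r,h,box=40,half=True,lo=(8,70,40),hi=(22,255,255)):
    """far-side contour of an amber jar / lid near pixel uv, put on plane z=h, known-radius circle fit"""
    from scipy.optimize import least_squares
    hsv=cv2.cvtColor(d["frame"],cv2.COLOR_BGR2HSV);m=cv2.inRange(hsv,lo,hi)
    m=cv2.morphologyEx(m,cv2.MORPH_CLOSE,np.ones((3,3)))
    b=0*m;cv2.rectangle(b,(int(uv[0]-box),int(uv[1]-box)),(int(uv[0]+box),int(uv[1]+box)),255,-1);m&=b
    cs=cv2.findContours(m,cv2.RETR_EXTERNAL,cv2.CHAIN_APPROX_NONE)[0]
    c=max(cs,key=cv2.contourArea)[:,0].astype(float)
    W=d["world_to_cam"];o=-W[:3,:3].T@W[:3,3]
    P=plane(d,c,h)[:,:2]; c0=plane(d,[uv],h)[0,:2]
    for k in range(4):
        u=c0-o[:2];dist=np.hypot(*u);u=u/dist
        s=P[((P-c0)@u>0.1*r)&(abs(np.hypot(*(P-c0).T)-r)<(.02 if k<1 else .006))] if half else P
        c0=least_squares(lambda x:np.hypot(*(s-x).T)-r,c0,loss="soft_l1",f_scale=.001).x
    print("rim",c0.round(4),"n",len(s),"rms mm",(1e3*np.std(np.hypot(*(s-c0).T)-r)).round(2),"area",cv2.contourArea(c.astype(np.int32)));return c0
E
python3 - <<'E'
from h import *
d=grab("wrist")
rim(d,(452,89),.018,.07,26);rim(d,(286,40),.027,.085,35);rim(d,(333,165),.0315,.095,35)
rim(d,(152,114),.020,.092,30,lo=(8,60,50))
# pile, stand centre
print("stand",plane(d,[(100+167/2+0,110)],.012))
E
```

```text
rim [ 0.5942 -0.2857] n 36 rms mm 0.59 area 852.5
rim [ 0.5931 -0.0544] n 61 rms mm 0.48 area 1774.5
rim [ 0.4588 -0.1516] n 58 rms mm 0.5 area 1591.0
rim [0.468  0.1009] n 40 rms mm 0.58 area 1628.5
stand [[0.47543063 0.09448866 0.012     ]]
```

```bash
python3 -m pendant '[[[0,0,0,0.018,0.186,-0.044,1],[0,0,0,0.018,0.186,-0.044,1],[0,0,0,0.018,0.186,-0.044,1],[0,0,0,0.018,0.186,-0.044,1],[0,0,0,0.018,0.186,-0.044,1],[0,0,0,0,0,0,1],[0,0,0,0,0,0,1]]]'
python3 - <<'E'
from h import *
st();d=grab("wrist")
p=proj(d,[[.468,.101,.092],[.468,.101,.072],[.468,.101,.012]]);print(p)
rim(d,p[0],.020,.092,40,lo=(8,60,50))
x,y=np.int32(p[1]);x0=max(0,x-100);y0=max(0,y-75);print(x0,y0)
cv2.imwrite("pics/w3.png",cv2.resize(d["frame"][y0:y0+150,x0:x0+200],None,fx=4,fy=4,interpolation=cv2.INTER_CUBIC))
E
```

```text
time: 2.68
tool_pos: [0.4698, 0.0991, 0.3011]
tool_rot: [0.0, 0.786, -0.619, 0.0]
contact_force: [-0.4, -0.1, -0.1]
gripper_width: 1.0
t 2.67 tcp [0.4698 0.0991 0.3011] yaw -76.46 z [-0.    -0.001 -1.   ] F [-0.4 -0.1 -0.1] w 1.0
[[316.1926788  178.79485654]
 [316.24622282 175.5096394 ]
 [316.37866304 167.38293226]]
rim [0.4676 0.1029] n 42 rms mm 0.95 area 1747.5
216 100
```

View pics/w3.png

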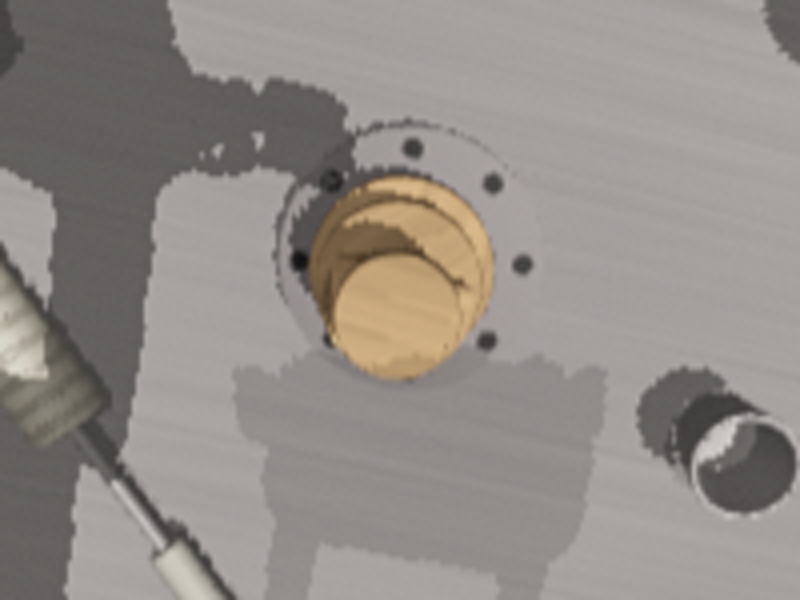

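```bash
python3 -m pendant '[[[0,0,0,-0.008,0.01,-0.2,1],[0,0,0,0,0,-0.2,1],[0,0,0,0,0,-0.2,1],[0,0,0,0,0,-0.2,1],[0,0,0,0,0,-0.05,1],[0,0,0,0,0,-0.054,1],[0,0,0,0,0,0,1],[0,0,0,0,0,0,0],[0,0,0,0,0,0,0],[0,0,0,0,0,0,0],[0,0,0,0,0,0,0],[0,0,0,0,0,0,0],[0,0,0,0,0,0,0]]]'
python3 - <<'E'
from h import *
st();d=grab("wrist","w4")
E
```

```text
time: 4.35
tool_pos: [0.4689, 0.1027, 0.0768]
tool_rot: [-0.001, 0.786, -0.618, 0.001]
contact_force: [-0.1, -0.6, 5.4]
gripper_width: 0.44
t 4.35 tcp [0.4689 0.1027 0.0768] yaw -76.37 z [ 0.003  0.    -1.   ] F [-0.1 -0.6  5.4] w 0.44
```

View pics/w4.png

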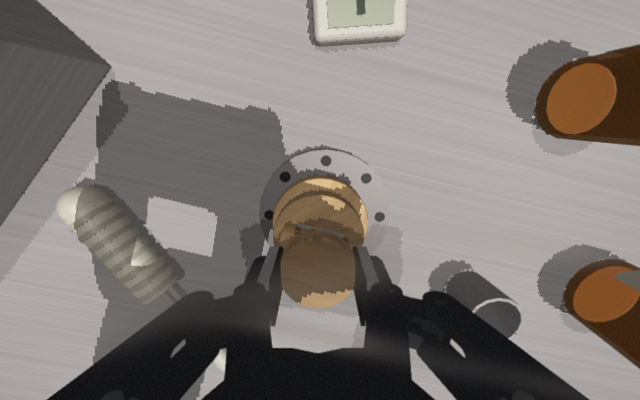

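```bash
python3 -m pendant '[[[0,0,0,0,0,0.03,0],[0,0,0,0,0,0.07,0],[0,0,0,0,0,0.2,0],[0,0,0,0,0,0.2,0],[0,0,0,0.0716,-0.222,0,0],[0,0,0,0.0716,-0.222,0,0],[0,0,0,0.0716,-0.222,0,0],[0,0,0,0.0716,-0.222,0,0],[0,0,0,0.0716,-0.222,0,0],[0,0,0,0.0716,-0.222,0,0],[0,0,0,0.0716,-0.222,0,0],[0,0,0,0,0,0,0],[0,0,0,0,0,0,0]]]'
python3 - <<'E'
from h import *
s,M=st();d=grab("wrist","w5")
p=proj(d,[.5942,-.2857,.07])[0];print(p)
rim(d,p,.018,.07,30)
E
```

```text
time: 6.02
tool_pos: [0.5929, -0.2857, 0.2007]
tool_rot: [-0.0, 0.786, -0.618, -0.0]
contact_force: [0.4, 0.3, 0.3]
gripper_width: 0.433
t 6.03 tcp [ 0.5929 -0.2857  0.2007] yaw -76.39 z [-0.     0.001 -1.   ] F [0.4 0.3 0.3] w 0.433
[318.7298299  193.51661239]
rim [ 0.5964 -0.2862] n 48 rms mm 0.39 area 1166.0
```

View pics/w5.png

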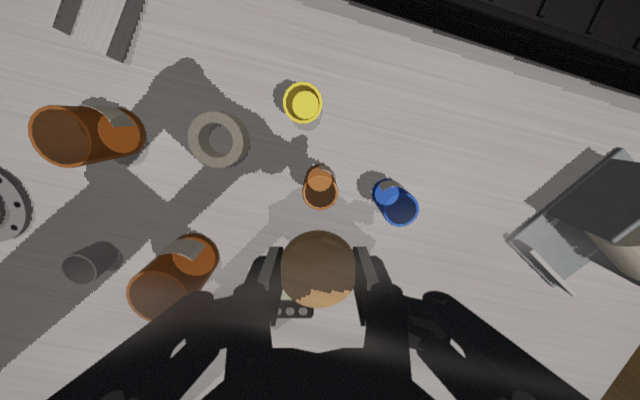

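```bash
python3 - <<'E'
from h import *
s,M=st();d=grab("wrist")
print("blue",plane(d,[(400,207)],.07).round(3), "lid top exp px",proj(d,[s["tool_pos"]+[0,0,.015]]))
for z in (.211,.216,.221): print(z,plane(d,[(281,269),(356,269),(318,307),(318,231)],z).round(4)[:,:2].tolist())
rim(d,proj(d,[.5964,-.2862,.07])[0],.018,.07,30)
E
```

```text
t 6.08 tcp [ 0.5929 -0.2851  0.2008] yaw -76.34 z [ 0.  0. -1.] F [-0.3  0.1 -0. ] w 0.435
blue [[ 0.6   -0.367  0.07 ]] lid top exp px [[319.24766052 272.66290443]]
0.211 [[0.5876, -0.2661], [0.5967, -0.3037], [0.5696, -0.2901], [0.6127, -0.2797]]
0.216 [[0.5906, -0.2661], [0.5993, -0.3023], [0.5733, -0.2892], [0.6147, -0.2792]]
0.221 [[0.5936, -0.2661], [0.602, -0.3009], [0.5769, -0.2883], [0.6167, -0.2787]]
rim [ 0.5963 -0.286 ] n 47 rms mm 0.38 area 1164.0
```

```bash
python3 -m pendant '[[[0,0,0,0.009,-0.006,-0.12,0],[0,0,0,0,0,-0.16,0],[0,0,0,0,0,-0.15,0],[0,0,0,0,0,-0.05,0],[0,0,0,0,0,0,0],[0,0,0,0,0,-0.01,0],[0,0,0,0,0,-0.01,0],[0,0,0,0,0,-0.01,0],[0,0,0,0,0,-0.01,0],[0,0,0,0,0,-0.01,0],[0,0,0,0,0,-0.005,0],[0,0,0,0,0,0,0]]]'
python3 - <<'E'
from h import *
s,M=st();d=grab("wrist","w6")
E
```

```text
time: 7.62
tool_pos: [0.5954, -0.2875, 0.0669]
tool_rot: [-0.0, 0.786, -0.618, 0.0]
contact_force: [0.0, 0.7, 1.9]
gripper_width: 0.435
t 7.62 tcp [ 0.5954 -0.2875  0.0669] yaw -76.38 z [ 0. -0. -1.] F [0.  0.7 1.9] w 0.435
```

View pics/w6.png

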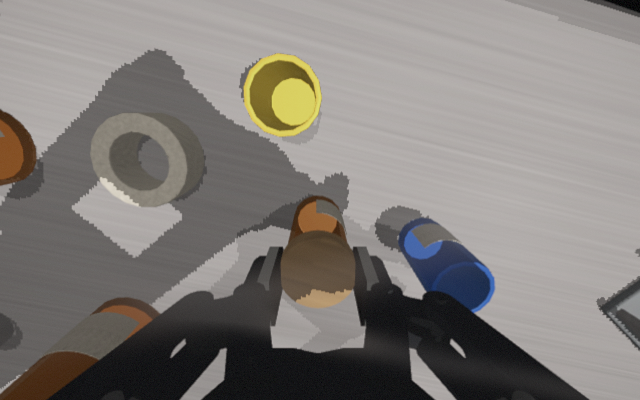

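```bash
python3 -m pendant '[[[0,0,0,0,0,-0.006,0],[0,0,0,0,0,-0.004,0],[0,0,0,0,0,0,0]]]'
```

```text
time: 8.05
tool_pos: [0.5964, -0.2877, 0.067]
tool_rot: [-0.0, 0.786, -0.618, 0.001]
contact_force: [-4.2, 3.2, 12.2]
gripper_width: 0.437
```

```bash
python3 -m pendant '[[[0,0,0,0,0,0.008,0],[0,0,0,0,0,0,0.6],[0,0,0,0,0,0,0.6],[0,0,0,0,0,0,0.6],[0,0,0,0,0,0.03,0.6],[0,0,0,0,0,0.08,0.6],[0,0,0,0,0,0.2,0.8],[0,0,0,0,0,0.2,1],[0,0,0,0,0,0,1]]]'
python3 - <<'E'
from h import *
s,M=st();d=grab("wrist")
p=proj(d,[.5962,-.286,.082])[0];print(p)
rim(d,p,.020,.082,45,lo=(8,50,50))
x,y=np.int32(p);cv2.imwrite("pics/w7.png",cv2.resize(d["frame"][max(0,y-75):y+75,x-100:x+100],None,fx=3,fy=3))
E
```

```text
time: 9.18
tool_pos: [0.5986, -0.2894, 0.2027]
tool_rot: [-0.001, 0.786, -0.618, 0.007]
contact_force: [0.4, -0.1, 0.1]
gripper_width: 1.001
t 9.18 tcp [ 0.5986 -0.2894  0.2027] yaw -76.37 z [ 0.012 -0.007 -1.   ] F [ 0.4 -0.1  0.1] w 1.001
[313.06884105 200.27408213]
rim [ 0.5951 -0.2869] n 54 rms mm 0.34 area 1546.5
```

View pics/w7.png

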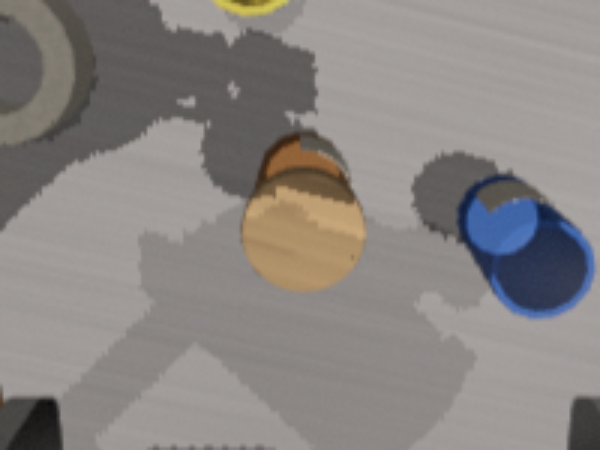

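```bash
python3 -m pendant '[[[0,0,0,-0.074,0.223,0.02,1],[0,0,0,-0.074,0.223,0.02,1],[0,0,0,-0.074,0.223,0.02,1],[0,0,0,-0.074,0.223,0.02,1],[0,0,0,-0.074,0.223,0.02,1],[0,0,0,-0.074,0.223,0.02,1],[0,0,0,-0.074,0.223,0.02,1],[0,0,0,0,0,0,1],[0,0,0,0,0,0,1]]]'
python3 - <<'E'
from h import *
s,M=st();d=grab("wrist");cv2.imwrite("pics/w8raw.png",d["frame"])
p=proj(d,[.468,.1015,.072])[0];x,y=np.int32(p);x0,y0=x-70,y-55;print(p,x0,y0)
np.savez("w8.npz",**{k:d[k] for k in("mtx","k1","world_to_cam","frame")})
cv2.imwrite("pics/w8.png",cv2.resize(d["frame"][y0:y0+110,x0:x0+140],None,fx=5,fy=5,interpolation=cv2.INTER_CUBIC))
E
```

```text
time: 10.35
tool_pos: [0.4654, 0.1027, 0.2278]
tool_rot: [0.001, 0.786, -0.618, -0.0]
contact_force: [0.0, -1.2, -0.0]
gripper_width: 1.001
t 10.35 tcp [0.4654 0.1027 0.2278] yaw -76.34 z [-0.001 -0.001 -1.   ] F [ 0.  -1.2 -0. ] w 1.001
[319.88349776 186.20305214] 249 131
```

View pics/w8.png

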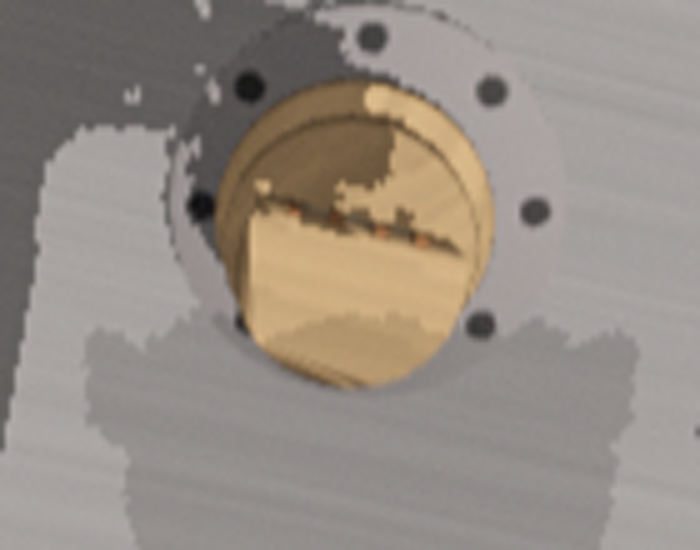

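```bash
python3 - <<'E'
from h import *
d=dict(np.load("w8.npz"));d["k1"]=float(d["k1"])
px=np.float64([(252,213),(465,250),(350,386),(475,275),(258,345),(410,370),(262,215),(440,246)])/5+[249,131]
P=plane(d,px,.072)[:,:2];print((P*1e3).round(1).tolist())
a=P[1]-P[0];print("chord",np.hypot(*a)*1e3,"dir",np.degrees(np.arctan2(a[1],a[0])));a=P[7]-P[6];print(np.degrees(np.arctan2(a[1],a[0])))
# circle r=.0245 through arc pts
from scipy.optimize import least_squares
s=P[[1,2,3,4,5]];c=least_squares(lambda x:np.hypot(*(s-x).T)-.0245,[.468,.1015]);print("centre",c.x,c.fun*1e3)
u=a/np.hypot(*a);n=np.array([-u[1],u[0]]);print("n",n,(P[0]-c.x)@n,(P[7]-c.x)@n)
# large & medium lids rim
for r,h,ce in((.029,.052,0),(.0335,.032,0)):pass
# bin corners/top view
t=grab("top");g=cv2.cvtColor(t["frame"],cv2.COLOR_BGR2GRAY)[150:265,150:262]
m=cv2.inRange(g,0,38);cs=cv2.findContours(cv2.morphologyEx(m,cv2.MORPH_CLOSE,np.ones((3,3))),cv2.RETR_CCOMP,cv2.CHAIN_APPROX_NONE)
for c in cs[0]:
    if cv2.contourArea(c)>1000:
        b=cv2.boxPoints(cv2.minAreaRect(c))+[150,150];Q=plane(t,b,.19)[:,:2];print(cv2.contourArea(c),b.round(1).tolist(),(Q*1e3).round().tolist(),"c",Q.mean(0).round(4),np.hypot(*np.diff(Q,axis=0).T).round(3),"ang",np.degrees(np.arctan2(*(Q[1]-Q[0])[::-1])).round(1))
E
```

```text
[[476.1, 125.6], [479.0, 80.1], [443.9, 96.6], [474.2, 76.7], [448.3, 118.1], [450.5, 84.8], [476.2, 123.4], [478.6, 85.5]]
chord 45.52731597980662 dir -86.45445309997453
-86.48004874680498
centre [0.46767822 0.10159002] [-0.25941609 -0.19023873  1.27081262  0.96280535 -0.48277714]
n [0.99811348 0.0613961 ] 0.009926357161287914 0.009872294999413785
4435.5 [[158.0, 227.9], [193.2, 164.5], [259.0, 201.1], [223.8, 264.4]] [[456.0, 517.0], [635.0, 410.0], [524.0, 223.0], [347.0, 329.0]] c [0.4905 0.3697] [0.208 0.217 0.206] ang -30.8
2581.5 [[165.8, 225.3], [194.5, 174.2], [234.9, 196.9], [206.2, 248.0]] [[463.0, 494.0], [607.0, 407.0], [538.0, 291.0], [395.0, 378.0]] c [0.5007 0.3924] [0.168 0.134 0.167] ang -31.1
```

```bash
python3 -m pendant '[[[0,0,-0.028,0.009,-0.004,-0.1,1],[0,0,-0.028,0,0,-0.2,1],[0,0,0,0,0,-0.2,1],[0,0,0,0,0,-0.13,1],[0,0,0,0,0,-0.049,1],[0,0,0,0,0,0,1],[0,0,0,0,0,0,1]]]'
python3 -m pendant '[[[0,0,0,0,0,0,0],[0,0,0,0,0,0,0],[0,0,0,0,0,0,0],[0,0,0,0,0,0,0],[0,0,0,0,0,0,0]]]'
```

```text
time: 11.32
tool_pos: [0.4696, 0.1016, 0.0606]
tool_rot: [-0.001, 0.728, -0.685, 0.001]
contact_force: [-0.5, -0.2, -0.8]
gripper_width: 0.997
time: 11.95
tool_pos: [0.4692, 0.102, 0.0603]
tool_rot: [-0.001, 0.729, -0.685, 0.001]
contact_force: [0.1, 0.2, 5.5]
gripper_width: 0.539
```

```bash
python3 -m pendant '[[[0,0,0,0,0,0.03,0],[0,0,0,0,0,0.1,0],[0,0,0,0,0,0.2,0],[0,0,0,0,0,0.2,0],[0,0,0,0,0,0.2,0],[0,0,0,0,0,0.2,0],[0,0,0.0517,0.0205,0.192,0.02,0],[0,0,0.0517,0.0205,0.192,0.02,0],[0,0,0.0517,0.0205,0.192,0.02,0],[0,0,0.0517,0.0205,0.192,0.02,0],[0,0,0.0517,0.0205,0.192,0.02,0],[0,0,0.0517,0.0205,0.192,0.02,0],[0,0,0,0,0,0,0],[0,0,0,0,0,0,0]]]'
python3 - <<'E'
from h import *
s,M=st();d=grab("wrist","w9")
print(proj(d,[[.463,.494,.19],[.607,.407,.19],[.538,.291,.19],[.395,.378,.19]]).round())
E
```

```text
time: 13.7
tool_pos: [0.4984, 0.3895, 0.3207]
tool_rot: [0.001, 0.964, -0.264, -0.0]
contact_force: [-1.2, -0.2, -0.6]
gripper_width: 0.543
t 13.7 tcp [0.4984 0.3895 0.3207] yaw -30.64 z [-0.001 -0.001 -1.   ] F [-1.2 -0.2 -0.6] w 0.543
[[227. 119.]
 [412. 121.]
 [399. 255.]
 [240. 253.]]
```

View pics/w9.png

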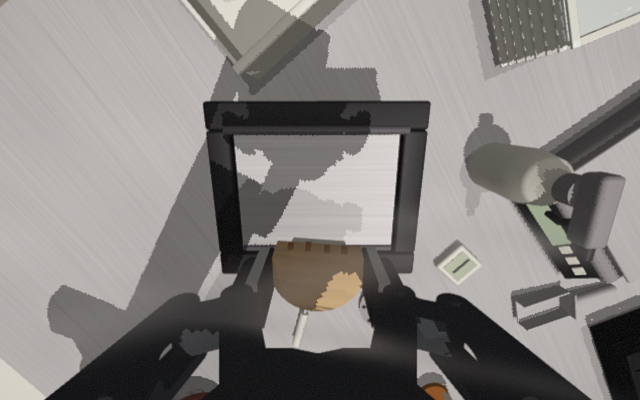

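```bash
python3 - <<'E'
from h import *
d=grab("wrist")
P=plane(d,[(234,133),(400,133),(393,245),(243,245),(205,101),(430,101),(314,133),(317,101)],.19)[:,:2]
print((P*1e3).round(1).tolist());a=P[1]-P[0];print(np.hypot(*a),np.degrees(np.arctan2(a[1],a[0])))
u=a/np.hypot(*a);n=np.array([-u[1],u[0]]);print("n",n)
mid=(P[0]+P[1])/2; mo=(P[4]+P[5])/2;print("outer w",np.hypot(*(P[5]-P[4])),"bar depth",(mo-mid)@n)
print("centre from inner far edge",mid-n*.0625,"from outer",mo-n*.085)
E
```

```text
[[461.8, 480.3], [593.0, 402.2], [537.3, 303.8], [403.4, 383.5], [455.8, 516.0], [627.9, 413.6], [525.0, 442.7], [541.6, 465.1]]
0.15268894294524327 -30.764007927855175
n [0.51150318 0.85928138]
outer w 0.2002797032221659 bar depth 0.02764010391908106
centre from inner far edge [0.49539073 0.38757381] from outer [0.49841416 0.39175592]
```

```bash
python3 -m pendant '[[[0,0,0,0.01,0.017,-0.15,0],[0,0,0,0,0,-0.15,0],[0,0,0,0,0,-0.15,0],[0,0,0,0,0,-0.04,0],[0,0,0,0,0,-0.04,0],[0,0,0,0,0,-0.04,0],[0,0,0,0,0,0,0]]]'
```

```text
time: 14.68
tool_pos: [0.5017, 0.3942, 0.1795]
tool_rot: [-0.0, 0.964, -0.264, 0.001]
contact_force: [0.4, 0.1, 1.0]
gripper_width: 0.541
```

```bash
python3 -m pendant '[[[0,0,0,0,0,-0.04,0],[0,0,0,0,0,-0.04,0],[0,0,0,0,0,0,0]]]'
```

```text
time: 15.05
tool_pos: [0.5005, 0.3935, 0.1571]
tool_rot: [0.001, 0.965, -0.264, -0.001]
contact_force: [-1.2, -0.6, 1.6]
gripper_width: 0.54
```

```bash
python3 -m pendant '[[[0,0,0,0,0,-0.042,0],[0,0,0,0,0,-0.042,0],[0,0,0,0,0,-0.042,0],[0,0,0,0,0,-0.042,0],[0,0,0,0,0,-0.042,0],[0,0,0,0,0,0,0]]]'
python3 - <<'E'
from h import *
s,M=st();a=grab("wrist")["frame"];b=grab("scene")["frame"][100:220,360:480]
cv2.imwrite("pics/w10.png",np.hstack([cv2.resize(a[60:340,170:470],(514,480)),cv2.resize(b,(280,280)).repeat(1,0) if 0 else cv2.copyMakeBorder(cv2.resize(b,(280,280)),0,200,0,0,0)]))
E
```

```text
time: 15.8
tool_pos: [0.5002, 0.3932, 0.1043]
tool_rot: [0.002, 0.965, -0.264, -0.001]
contact_force: [-1.7, -1.6, 0.3]
gripper_width: 0.546
t 15.8 tcp [0.5002 0.3932 0.1043] yaw -30.62 z [-0.003 -0.002 -1.   ] F [-1.7 -1.6  0.3] w 0.546
```

View pics/w10.png

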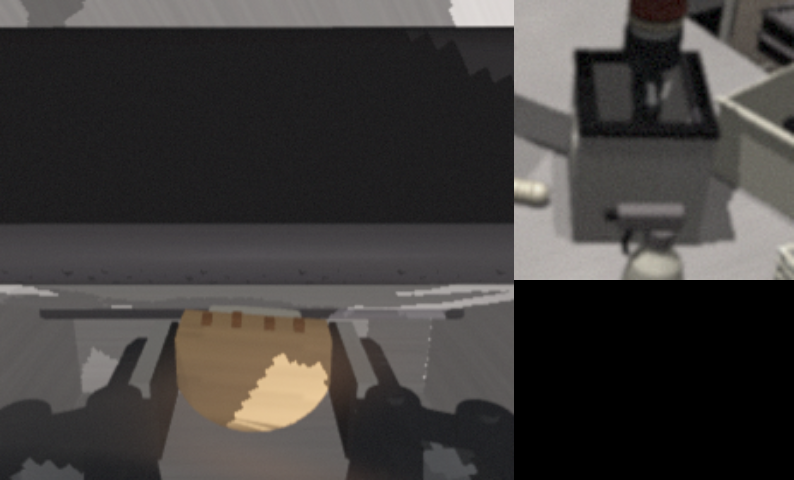

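```bash
python3 -m pendant '[[[0,0,0,0,0,0,0.9],[0,0,0,0,0,0,0.9],[0,0,0,0,0,0,0.9],[0,0,0,0,0,0,0.9],[0,0,0,0,0,0,0.9],[0,0,0,0,0,0,0.9]]]'
python3 - <<'E'
from h import *
s,M=st();a=grab("wrist");b=grab("top");np.save("w11.npy",a["frame"])
hsv=cv2.cvtColor(a["frame"],cv2.COLOR_BGR2HSV)
m=cv2.inRange(hsv,(8,60,50),(25,255,255));n,l,s_,c=cv2.connectedComponentsWithStats(m);print([(x.tolist(),y.round().tolist()) for x,y in zip(s_[1:],c[1:]) if x[4]>150])
E
```

```text
time: 16.65
tool_pos: [0.5016, 0.3943, 0.1066]
tool_rot: [-0.0, 0.965, -0.264, 0.0]
contact_force: [1.0, -2.2, 1.7]
gripper_width: 0.895
t 16.65 tcp [0.5016 0.3943 0.1066] yaw -30.62 z [ 0.001  0.    -1.   ] F [ 1.  -2.2  1.7] w 0.895
[([289, 268, 53, 26, 1208], [315.0, 279.0])]
```

```bash
python3 -m pendant '[[[0,0,0,0,0,0.06,0.9],[0,0,0,0,0,0.14,0.9],[0,0,0,0,0,0.2,0.9],[0,0,0,0,0,0.2,1],[0,0,0,0,0,0.2,1],[0,0,-0.0508,-0.027,-0.234,0,1],[0,0,-0.0508,-0.027,-0.234,0,1],[0,0,-0.0508,-0.027,-0.234,0,1],[0,0,-0.0508,-0.027,-0.234,0,1],[0,0,-0.0508,-0.027,-0.234,-0.05,1],[0,0,0,0,0,-0.1,1],[0,0,0,0,0,-0.1,1],[0,0,0,0,0,0,1],[0,0,0,0,0,0,1]]]'
python3 - <<'E'
from h import *
s,M=st();d=grab("wrist");t=grab("top");sc=grab("scene")
p=proj(d,[.468,.1015,.052])[0];print(p);rim(d,p,.029,.052,70,lo=(8,50,50))
x,y=np.int32(p)
cv2.imwrite("pics/w12.png",np.hstack([cv2.resize(d["frame"][y-70:y+70,x-90:x+90],(360,280)),cv2.resize(t["frame"][150:270,150:270],(280,280)),cv2.resize(sc["frame"][110:210,375:455],(160,280))]))
E
```

```text
time: 18.5
tool_pos: [0.4681, 0.102, 0.2454]
tool_rot: [-0.001, 0.786, -0.618, 0.001]
contact_force: [0.5, -0.3, 0.4]
gripper_width: 1.001
t 18.5 tcp [0.4681 0.102  0.2454] yaw -76.31 z [ 0.002  0.001 -1.   ] F [ 0.5 -0.3  0.4] w 1.001
[318.56161728 181.1826809 ]
rim [0.4701 0.1029] n 63 rms mm 0.54 area 2253.0
```

View pics/w12.png

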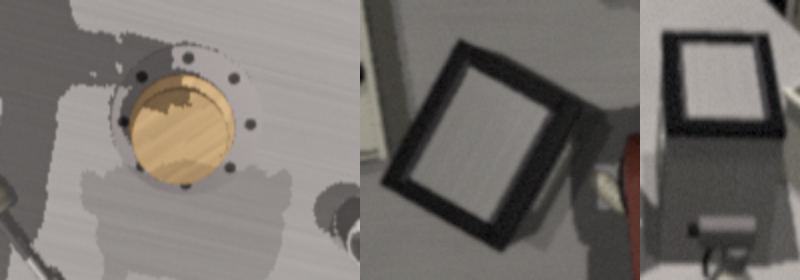

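```bash
python3 -m pendant '[[[0,0,0,0.004,0.002,-0.2,1],[0,0,0,0,0,-0.2,1],[0,0,0,0,0,-0.2,1],[0,0,0,0,0,-0.14,1],[0,0,0,0,0,-0.08,1],[0,0,0,0,0,0,1],[0,0,0,0,0,0,1],[0,0,0,0,0,0,0],[0,0,0,0,0,0,0],[0,0,0,0,0,0,0],[0,0,0,0,0,0,0]]]'
```

```text
time: 20.02
tool_pos: [0.4701, 0.1023, 0.0408]
tool_rot: [-0.001, 0.786, -0.618, 0.001]
contact_force: [-0.6, -0.8, 6.5]
gripper_width: 0.639
```

```bash
python3 -m pendant '[[[0,0,0,0,0,0.03,0],[0,0,0,0,0,0.1,0],[0,0,0,0,0,0.2,0],[0,0,0,0,0,0.2,0],[0,0,0,0,0,0.2,0],[0,0,0,0.123,-0.1565,0,0],[0,0,0,0.123,-0.1565,0,0],[0,0,0,0.123,-0.1565,0,0],[0,0,0,0.123,-0.1565,0,0],[0,0,0,0,0,0,0],[0,0,0,0,0,0,0]]]'
python3 - <<'E'
from h import *
s,M=st();d=grab("wrist");p=proj(d,[.5931,-.0544,.085])[0];print(p)
rim(d,p,.027,.085,45)
t=s["tool_pos"]+[0,0,.0112];q=proj(d,t)[0];print(q)
m=cv2.inRange(cv2.cvtColor(d["frame"],cv2.COLOR_BGR2HSV),(8,50,40),(25,255,255));ys=np.flatnonzero(m[:,int(q[0])]);print(ys[ys>200][[0,-1]])
E
```

```text
time: 21.4
tool_pos: [0.591, -0.0541, 0.2211]
tool_rot: [0.0, 0.786, -0.618, -0.001]
contact_force: [0.3, 0.5, -1.0]
gripper_width: 0.643
t 21.4 tcp [ 0.591  -0.0541  0.2211] yaw -76.35 z [-0.001  0.001 -1.   ] F [ 0.3  0.5 -1. ] w 0.643
[319.23100954 191.3478415 ]
rim [ 0.57   -0.0598] n 50 rms mm 2.75 area 4061.5
[319.16763631 268.78644703]
[201 314]
```

```bash
python3 -m pendant '[[[0,0,0,-0.2,0,0.15,0],[0,0,0,0,0,0,0],[0,0,0,0,0,0,0]]]'
python3 - <<'E'
from h import *
s,M=st();d=grab("wrist","w13");p=proj(d,[.5931,-.0544,.085])[0];print(p)
rim(d,p,.027,.085,45)
x,y=np.int32(p);cv2.imwrite("pics/w13c.png",d["frame"][max(y-80,0):y+200,x-150:x+150])
E
```

```text
time: 21.82
tool_pos: [0.5412, -0.0535, 0.2591]
tool_rot: [-0.0, 0.787, -0.618, 0.0]
contact_force: [-0.2, -1.0, -0.3]
gripper_width: 0.643
t 21.82 tcp [ 0.5412 -0.0535  0.2591] yaw -76.27 z [ 0.001 -0.    -1.   ] F [-0.2 -1.  -0.3] w 0.643
[330.37658933 139.01500676]
rim [ 0.5953 -0.0524] n 68 rms mm 0.47 area 1909.0
```

```bash
cat >> h.py <<'E'
def held(d,s,r,off):
    from scipy.optimize import least_squares
    t=s["tool_pos"]+[0,0,off+.010];q=proj(d,t)[0]
    m=cv2.inRange(cv2.cvtColor(d["frame"],cv2.COLOR_BGR2HSV),(8,50,40),(25,255,255))
    c=max(cv2.findContours(m,cv2.RETR_EXTERNAL,cv2.CHAIN_APPROX_NONE)[0],key=lambda c:cv2.contourArea(c)*(cv2.pointPolygonTest(c,(float(q[0]),float(q[1])),False)>0))[:,0].astype(float)
    P=plane(d,c,t[2])[:,:2];c0=t[:2]
    for k in(.01,.004,.003):
        s_=P[abs(np.hypot(*(P-c0).T)-r)<k];c0=least_squares(lambda x:np.hypot(*(s_-x).T)-r,c0,loss="soft_l1",f_scale=.0005).x
    print("held lid",c0.round(4),"minus tcp mm",((c0-t[:2])*1e3).round(1),"n",len(s_),len(P));return c0
E
python3 - <<'E'
from h import *
s,M=st();d=grab("wrist")
for o in(0,.0012,.003):held(d,s,.029,o)
E
```

```text
t 21.88 tcp [ 0.5412 -0.0536  0.2582] yaw -76.28 z [-0.  0. -1.] F [-0.9 -0.1 -1.3] w 0.647
held lid [ 0.5425 -0.053 ] minus tcp mm [1.2 0.7] n 340 473
held lid [ 0.5432 -0.0528] minus tcp mm [1.9 0.8] n 343 473
held lid [ 0.5442 -0.0525] minus tcp mm [3.  1.1] n 348 473
```

```bash
python3 -m pendant '[[[0,0,0,0.105,0.001,-0.05,0],[0,0,0,0.105,0.001,-0.1,0],[0,0,0,0,0,-0.2,0],[0,0,0,0,0,-0.2,0],[0,0,0,0,0,-0.06,0],[0,0,0,0,0,0,0],[0,0,0,0,0,-0.01,0],[0,0,0,0,0,-0.01,0],[0,0,0,0,0,-0.01,0],[0,0,0,0,0,-0.01,0],[0,0,0,0,0,-0.01,0],[0,0,0,0,0,0,0]]]'
```

```text
time: 23.42
tool_pos: [0.5938, -0.0538, 0.0934]
tool_rot: [0.0, 0.786, -0.618, -0.0]
contact_force: [0.4, -0.3, -0.0]
gripper_width: 0.642
```

```bash
python3 -m pendant '[[[0,0,0,0,0,-0.008,0],[0,0,0,0,0,-0.008,0],[0,0,0,0,0,-0.008,0],[0,0,0,0,0,-0.006,0],[0,0,0,0,0,0,0]]]'
```

```text
time: 24.05
tool_pos: [0.594, -0.0539, 0.0861]
tool_rot: [0.0, 0.786, -0.618, -0.0]
contact_force: [0.2, 1.2, -0.7]
gripper_width: 0.641
```

```bash
python3 -m pendant '[[[0,0,0,0,0,-0.005,0],[0,0,0,0,0,-0.005,0],[0,0,0,0,0,-0.003,0],[0,0,0,0,0,0,0]]]'
```

```text
time: 24.55
tool_pos: [0.5952, -0.0538, 0.086]
tool_rot: [-0.001, 0.786, -0.618, 0.001]
contact_force: [-4.1, 1.1, 10.2]
gripper_width: 0.645
```

```bash
python3 -m pendant '[[[0,0,0,0,0,0.01,0],[0,0,0,0,0,0,0.85],[0,0,0,0,0,0,0.85],[0,0,0,0,0,0,0.85],[0,0,0,0,0,0.03,0.85],[0,0,0,0,0,0.08,0.85],[0,0,0,0,0,0.2,1],[0,0,0,-0.13,0,0.2,1],[0,0,0,0,0,0,1],[0,0,0,0,0,0,1]]]'
python3 - <<'E'
from h import *
s,M=st();d=grab("wrist","w14")
p=proj(d,[.5953,-.0524,.097])[0];print(p);rim(d,p,.029,.097,60,lo=(8,50,50))
for z in(.092,.102):rim(d,p,.029,z,60,lo=(8,50,50))
E
```

```text
time: 25.8
tool_pos: [0.5618, -0.054, 0.2144]
tool_rot: [-0.0, 0.786, -0.618, 0.001]
contact_force: [0.0, 0.3, -0.6]
gripper_width: 1.002
t 25.8 tcp [ 0.5618 -0.054   0.2144] yaw -76.34 z [ 0.002 -0.    -1.   ] F [ 0.   0.3 -0.6] w 1.002
[325.33235069 163.73373692]
rim [ 0.5952 -0.0529] n 82 rms mm 0.44 area 3129.0
rim [ 0.5938 -0.0535] n 80 rms mm 0.31 area 3129.0
rim [ 0.5966 -0.0522] n 84 rms mm 0.61 area 3129.0
```

```bash
python3 -m pendant '[[[0,0,0,-0.094,0.156,0,1],[0,0,0,-0.094,0.156,0,1],[0,0,0,-0.094,0.156,0,1],[0,0,0,-0.094,0.156,0,1],[0,0,0,0,0,0,1],[0,0,0,0,0,0,1]]]'
python3 - <<'E'
from h import *
s,M=st();d=grab("wrist","w15")
p=proj(d,[.468,.1015,.032])[0];print(p);rim(d,p,.0335,.032,75,lo=(8,50,50))
E
```

```text
time: 26.6
tool_pos: [0.4674, 0.1018, 0.212]
tool_rot: [0.001, 0.786, -0.618, -0.001]
contact_force: [0.2, -0.5, 1.3]
gripper_width: 0.999
t 26.6 tcp [0.4674 0.1018 0.212 ] yaw -76.32 z [-0.002 -0.001 -1.   ] F [ 0.2 -0.5  1.3] w 0.999
[318.57090745 182.57491748]
rim [0.4717 0.1026] n 76 rms mm 0.5 area 2622.5
```

```bash
python3 -m pendant '[[[0,0,0,0.01,0.002,-0.2,1],[0,0,0,0,0,-0.2,1],[0,0,0,0,0,-0.2,1],[0,0,0,0,0,-0.1,1],[0,0,0,0,0,-0.06,1],[0,0,0,0,0,0,1],[0,0,0,0,0,0,1],[0,0,0,0,0,0,0],[0,0,0,0,0,0,0],[0,0,0,0,0,0,0],[0,0,0,0,0,0,0]]]'
```

```text
time: 28.02
tool_pos: [0.4787, 0.1065, 0.0341]
tool_rot: [-0.008, 0.786, -0.618, 0.004]
contact_force: [-7.9, 13.7, 41.0]
gripper_width: 0.337
```

```bash
python3 -m pendant '[[[0,0,0,0,0,0.03,0.34],[0,0,0,0,0,0.06,0.4],[0,0,0,0,0,0.1,1],[0,0,0,-0.02,0,0.2,1],[0,0,0,0,0,0.2,1],[0,0,0,0,0,0.1,1],[0,0,0,0,0,0,1]]]'
python3 - <<'E'
from h import *
s,M=st();d=grab("wrist")
cv2.imwrite("pics/w16.png",d["frame"])
E
```

```text
time: 28.9
tool_pos: [0.4661, 0.1025, 0.198]
tool_rot: [-0.002, 0.786, -0.618, 0.002]
contact_force: [-0.4, -1.1, -0.5]
gripper_width: 1.001
t 28.9 tcp [0.4661 0.1025 0.198 ] yaw -76.35 z [ 0.005  0.    -1.   ] F [-0.4 -1.1 -0.5] w 1.001
```

View pics/w16.png

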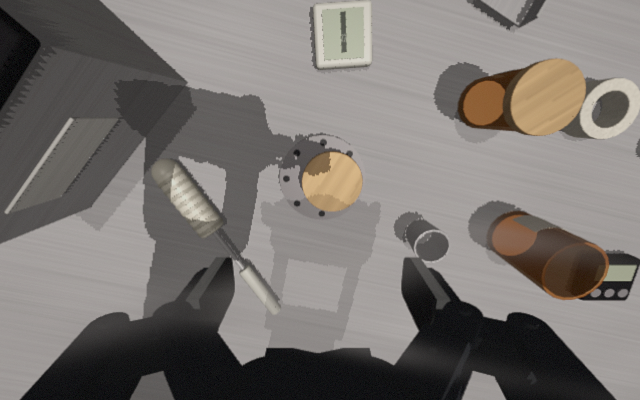

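```bash
python3 - <<'E'
from h import *
from scipy.optimize import least_squares
s,M=st();d=grab("wrist")
hsv=cv2.cvtColor(d["frame"],cv2.COLOR_BGR2HSV);m=cv2.inRange(hsv,(8,50,40),(25,255,255));m[:,:270]=0;m[:,400:]=0;m[:140]=0;m[230:]=0
c=max(cv2.findContours(m,cv2.RETR_EXTERNAL,cv2.CHAIN_APPROX_NONE)[0],key=cv2.contourArea);print(cv2.fitEllipse(c),cv2.boundingRect(c))
for z in(.032,.024,.012):
    P=plane(d,c[:,0],z)[:,:2]
    f=least_squares(lambda x:np.hypot(*(P-x[:2]).T)-x[2],[.468,.1,.0335],loss="soft_l1",f_scale=.0005);print(z,f.x.round(4),np.std(f.fun).round(5))
print("stand",plane(d,[(279,180),(322,133)],.012))
E
```

```text
t 28.95 tcp [0.465  0.1024 0.1957] yaw -76.36 z [ 0.001 -0.    -1.   ] F [-0.6 -0.2 -1.2] w 1.0
((331.9930419921875, 179.73497009277344), (60.33367156982422, 60.85592269897461), 35.74870681762695) (302, 149, 61, 62)
0.032 [0.4751 0.0895 0.0331] 0.00043
0.024 [0.4734 0.0887 0.034 ] 0.00044
0.012 [0.4709 0.0874 0.0353] 0.00046
stand [[0.45743857 0.14704123 0.012     ]
 [0.52021821 0.11142153 0.012     ]]
```

```bash
python3 -m pendant '[[[0,0,0,0.037,-0.052,-0.1,1],[0,0,0,0,0,-0.2,1],[0,0,0,0,0,-0.2,1],[0,0,0,0,0,-0.1,1],[0,0,0,0,0,-0.05,1],[0,0,0,0,0,-0.02,1],[0,0,0,0,0,0,1],[0,0,0,0,0,0,1]]]'
```

```text
time: 30.0
tool_pos: [0.4753, 0.0897, 0.0293]
tool_rot: [-0.001, 0.786, -0.618, 0.001]
contact_force: [-0.0, 0.2, 0.6]
gripper_width: 0.998
```

```bash
python3 -m pendant '[[[0,0,0,0,0,-0.014,1],[0,0,0,0,0,-0.013,1],[0,0,0,0,0,0,1],[0,0,0,0,0,0,1],[0,0,0,0,0,0,0.85],[0,0,0,0,0,0,0.85]]]'
```

```text
time: 30.75
tool_pos: [0.4743, 0.0896, 0.0214]
tool_rot: [-0.0, 0.786, -0.618, 0.0]
contact_force: [-1.1, 0.2, 0.2]
gripper_width: 0.848
```

```bash
python3 -m pendant '[[[0,0,0,0,0,0,0.76],[0,0,0,0,0,0,0.7],[0,0,0,0,0,0,0.7]]]'
```

```text
time: 31.12
tool_pos: [0.4746, 0.0896, 0.0225]
tool_rot: [0.0, 0.786, -0.618, -0.0]
contact_force: [-4.1, 0.2, 9.1]
gripper_width: 0.739
```

```bash
python3 -m pendant '[[[0,0,0,0,0,0.012,0.65],[0,0,0,0,0,0.03,0.6],[0,0,0,0,0,0.06,0.6],[0,0,0,0,0,0,0.6]]]'
```

```text
time: 31.62
tool_pos: [0.4758, 0.0897, 0.0488]
tool_rot: [-0.001, 0.786, -0.618, 0.002]
contact_force: [-0.1, -0.2, -0.5]
gripper_width: 0.734
```

```bash
python3 -m pendant '[[[0,0,0,0,0,0.15,0.6],[0,0,0,0,0,0.2,0.6],[0,0,0,0,0,0.2,0.6],[0,0,0,0,0,0.2,0.6],[0,0,0,-0.052,-0.192,0.02,0.6],[0,0,0,-0.052,-0.192,0.02,0.6],[0,0,0,-0.052,-0.192,0.02,0.6],[0,0,0,-0.052,-0.192,0.02,0.6],[0,0,0,-0.052,-0.192,0.02,0.6],[0,0,0,0,0,0,0.6],[0,0,0,0,0,0,0.6]]]'
python3 - <<'E'
from h import *
s,M=st();d=grab("wrist","w17");p=proj(d,[.4588,-.1516,.095])[0];print(p)
rim(d,p,.0315,.095,45)
held(d,s,.0335,-.0005)
E
```

```text
time: 33.0
tool_pos: [0.4092, -0.1501, 0.2591]
tool_rot: [-0.0, 0.786, -0.618, -0.0]
contact_force: [-0.2, 1.0, -0.7]
gripper_width: 0.734
t 33.0 tcp [ 0.4092 -0.1501  0.2591] yaw -76.36 z [-0.     0.001 -1.   ] F [-0.2  1.  -0.7] w 0.734
[330.93434674 141.92793322]
rim [ 0.4585 -0.1513] n 80 rms mm 0.49 area 2749.5
held lid [ 0.4109 -0.1488] minus tcp mm [1.6 1.2] n 356 356
```

```bash
python3 -m pendant '[[[0,0,0,0.096,-0.005,-0.04,0.6],[0,0,0,0.095,-0.004,-0.1,0.6],[0,0,0,0,0,-0.2,0.6],[0,0,0,0,0,-0.2,0.6],[0,0,0,0,0,-0.06,0.6],[0,0,0,0,0,0,0.6],[0,0,0,0,0,0,0.6]]]'
```

```text
time: 33.92
tool_pos: [0.4587, -0.1531, 0.1119]
tool_rot: [-0.0, 0.786, -0.618, 0.002]
contact_force: [0.6, -0.1, 0.0]
gripper_width: 0.732
```

```bash
python3 -m pendant '[[[0,0,0,-0.003,0.002,-0.01,0.6],[0,0,0,0,0,-0.01,0.6],[0,0,0,0,0,-0.01,0.6],[0,0,0,0,0,-0.008,0.6],[0,0,0,0,0,-0.008,0.6],[0,0,0,0,0,-0.006,0.6],[0,0,0,0,0,0,0.6]]]'
```

```text
time: 34.8
tool_pos: [0.4566, -0.1523, 0.0976]
tool_rot: [-0.0, 0.786, -0.618, 0.0]
contact_force: [-3.1, 1.0, 6.6]
gripper_width: 0.732
```

```bash
python3 -m pendant '[[[0,0,0,0,0,-0.006,0.6],[0,0,0,0,0,-0.003,0.6],[0,0,0,0,0,0,0.6]]]'
```

```text
time: 35.17
tool_pos: [0.4574, -0.1523, 0.0977]
tool_rot: [-0.0, 0.786, -0.618, 0.0]
contact_force: [-6.5, 3.5, 18.0]
gripper_width: 0.733
```

Firm stop at the expected height. Release and retreat, then check all three.

```bash
python3 -m pendant '[[[0,0,0,0,0,0.012,0.6],[0,0,0,0,0,0,0.95],[0,0,0,0,0,0,0.95],[0,0,0,0,0,0,0.95],[0,0,0,0,0,0.03,0.95],[0,0,0,0,0,0.08,0.95],[0,0,0,0,0,0.2,1],[0,0,0,0,0,0.2,1],[0,0,0,0,0,0.2,1],[0,0,0,0,0,0.2,1],[0,0,0,0,0,0,1],[0,0,0,0,0,0,1]]]'
python3 - <<'E'
from h import *
s,M=st();d=grab("wrist");t=grab("scene")["frame"]
for n,c,r,z in(("s",(.596,-.286),.02,.082),("m",(.595,-.053),.029,.097),("l",(.4585,-.1513),.0335,.107)):
    print(n);rim(d,proj(d,[*c,z])[0],r,z,60,lo=(8,50,50))
cv2.imwrite("pics/fin.png",np.hstack([cv2.resize(d["frame"][0:330,100:520],(420,330)),cv2.resize(t[180:290,200:325],(375,330),interpolation=cv2.INTER_CUBIC)]))
E
```

```text
time: 36.67
tool_pos: [0.4561, -0.1521, 0.3244]
tool_rot: [0.0, 0.786, -0.618, -0.0]
contact_force: [-0.5, 0.5, -0.1]
gripper_width: 0.997
t 36.67 tcp [ 0.4561 -0.1521  0.3244] yaw -76.34 z [-0.  0. -1.] F [-0.5  0.5 -0.1] w 0.997
s
rim [ 0.593  -0.2868] n 44 rms mm 0.53 area 1293.5
m
rim [ 0.5936 -0.0544] n 74 rms mm 0.38 area 2630.5
l
rim [ 0.4577 -0.1513] n 68 rms mm 0.51 area 2227.5
```

View pics/fin.png

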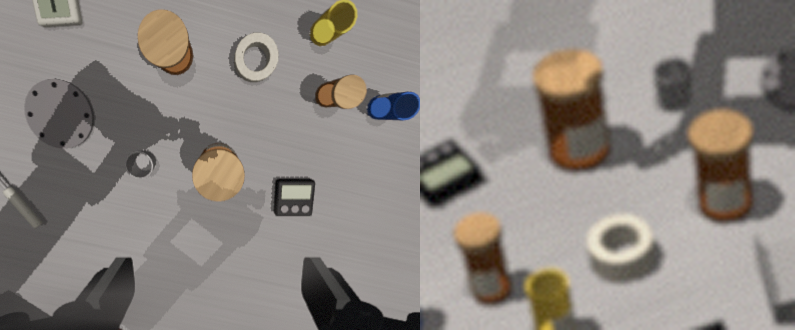

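All three lids sit flat on their jars and the stand is empty.

```bash
python3 -c "from plant import manip; print(manip.job_done())"
```

```text
the job is handed in; nothing more can be done
None
```

The job is done and handed in at about 37 s of robot time. The small, medium and large jars each carry their own lid, and the split lid went into the scrap bin through the flap.

**Jars:** Each lid met a firm stop, at 10–18 N of press, within 0.2 mm of the height where it should be home. The last picture shows all three lids flat on upright jars and an empty stand. The jars stayed put to within the 1–3 mm the cameras can tell; the largest difference was about 3 mm, on the small lid, fitted in that last, more distant view.

**Split lid:** After I let go inside the bin, the camera showed it small and deep, as if on the floor. With the arm away, the flap was shut with nothing on it.

**One slip:** The first grasp of the large lid failed. The fingers closed over it and pushed it about 13 mm along the stand, and the wrist force reached 41 N. That is far below the 120 N limit, but just over the 40 N allowed for the arm or gripper body; I believe only the fingers touched, though I could not check that. I found the lid again, gripped it more carefully, and placed it.

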